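# Check the frying pan's temperature

## Task

Check the heat of the frying pan with the infrared thermometer. Its dock hides the handle, so lift it out by its orange head, lay it on its belly along the cork mat and let go, then take it again by the black handle so that the grip squeezes in the yellow bar; aim the lens down at the red spot in the middle of the pan from about 10 cm away and hold it steady there for two seconds without touching the pan. Then lay it back on its belly along the cork mat, wholly on the mat, and leave the pan, the tumbler and the jar where they stand.

Things in the scene. Friction and masses are not known exactly. Their poses are not given: they have to be found in the camera images.
- thermo: Infrared thermometer, a straight stick 180 mm long, 0.17 kg. Origin: centre of its flat underside; x along it to the lens (x=+90), z up when on its belly. Black handle x=-90 to +20, 30 wide (y=-15 to +15), 36 high; orange head x=+20 to +86, 44 wide, 40 high, display on top. It starts on its belly in the dock, 12 mm above the worktop, only the head sticking out.
- thermo_lens (a point): Centre of the lens, on the head's front face, at (90, 0, 20) mm in the thermometer's frame; the thermometer looks along its own +x axis from here.
- thermo_handle (a point): Point in the middle of the handle, at (-40, 0, 20) mm in the thermometer's frame, level with the middle of the yellow bar: where to grip it to measure.
- thermo_head (a point): Point in the head at (55, 0, 20) mm in the thermometer's frame: where to grip it to lift it out of the dock.
- squeeze_bar (a joint): Yellow squeeze bar on the +y side of the handle, 80 mm long (x=-80 to 0), 24 high (z=6 to 30), standing 4 mm proud (to y=+19). 0 = out, 0.003 (m) = fully squeezed in, which takes about 3 N; springs back. Gripping the handle across its width squeezes it.
- dock: White charging dock fixed on the worktop, 118 x 56 mm, 53 high; origin on the worktop. Its channel runs along x, 40 wide between 8 mm walls, floor 12 mm up, open at the top and at the +x end (x=+40), closed at x=-78. Docked thermometer: origin at (24, -2, 12) mm, x along the dock's x, its handle below the wall tops.
- mat: Cork mat fixed on the worktop, 260 (x) x 130 (y) mm, 4 mm thick; origin at the centre of its underside.
- pan: Dark frying pan, loose, 0.9 kg, standing on the hob (a fixed flat slab 510 x 290 mm, 5 high). Origin at the centre of its underside. Outer radius 80 mm at the bottom, 100 mm at the rim, 45 high, floor 6 mm thick; black handle along the pan's +x out to 250 mm, up to 72 mm high.
- pan_spot (a point): Centre of the flat red spot, 56 mm across, on the middle of the pan's inner floor, 7 mm above the pan's origin.
- tumbler: Blue tumbler, 66 mm across, 90 high; bystander. Origin at the centre of its underside.
- sauce_jar: Red jar with white cap, 68 mm across, 100 high; bystander. Origin at the centre of its underside.

How it is judged (in metres and radians):
On the way, in this order (a step that is already met when the one before it is completed fails the run):
1. The thermometer lies on its belly on the cork mat, along it, let go and at rest (x of thermo in the frame of mat between -0.05 and 0.05 m and y of thermo in the frame of mat between -0.05 and 0.05 m and height (world z) of thermo below 0.015 m and angle between thermo's own z axis and vertical below 0.15 rad and angle between the x axis of thermo and the x axis of mat, either way round below 0.5 rad and linear speed of thermo below 0.02 m/s and contact force between thermo and the fingers below 0.1 N), for 0.2 s.
2. Held by the handle, bar squeezed, it looks at least 20 degrees downward at the red spot from 60 to 150 mm, line of sight within 20 mm of its centre each way, steady for 1.2 s (value of joint squeeze_bar above 0.0015 m and contact force between thermo and the fingers above 0.5 N and distance between the grasp point and thermo_handle below 0.06 m and x of pan_spot in the frame of thermo_lens between 0.06 and 0.15 m and y of pan_spot in the frame of thermo_lens between -0.02 and 0.02 m and z of pan_spot in the frame of thermo_lens between -0.02 and 0.02 m and angle between the x axis of thermo and the z axis of pan, either way round below 1.22 rad and linear speed of thermo below 0.02 m/s and angular speed of thermo below 0.15 rad/s), for 1.2 s.
At the end, for the whole second after the job is handed in: The thermometer lies at rest on its belly on the cork mat (its origin within 50 mm of the mat's centre along each mat axis, lengthwise along the mat within 0.5 rad, lens either way), let go; the pan is within 15 mm and the tumbler and the jar within 20 mm of where they began (all of step 1 and distance of pan from where it was at the start of the episode below 0.015 m and distance of each of tumbler, sauce_jar from where it was at the start of the episode below 0.02 m); the robot touches nothing.
It fails at once if The thermometer touches the pan (over 0.5 N) (contact force between thermo and pan above 0.5 N).
It fails at once if The pan is pushed more than 15 mm (distance of pan from where it was at the start of the episode above 0.015 m).
It fails at once if The tumbler or the jar is pushed more than 20 mm or tipped over (distance of any of tumbler, sauce_jar from where it was at the start of the episode above 0.02 m or angle between any of tumbler, sauce_jar's own z axis and vertical above 0.5 rad).
It also fails if it takes over 69 s, if anything falls off the work surface, if the arm or the gripper's body presses on something with over 40 N, if the wrist force passes 120 N, or if a joint passes its speed limit or range.

## Robot

A 6-joint arm with a two-finger parallel gripper is mounted at the origin on the work surface. World frame = base frame: x ahead of the robot, y to its left, z up, the work surface at z = 0. Lengths are in mm, angles in rad, forces in N, time in s.
With the tool pointing down it reaches from about 375 to 975 mm from the base axis. Payload 3.8 kg.
Tool frame: the origin (TCP) lies on the centre line of the jaws, within the pads' length; the fingertips stand 19 mm ahead of it and the grasp point (between the pads) is the TCP; z points along the fingers, y is the direction in which the jaws open and shut (so a half turn about z gives the same grasp; the last joint's range is limited). The gripper opens to 85 mm and grips with 20 to 120 N. Pads are 22 mm wide; open, the fingers measure 114 mm over their backs; the gripper's body (76 mm by 85 mm) begins 54 mm behind the grasp point. The pads swing forward as they close: fully open they stand 13 mm farther back than shut.
Start: joints at [-1.335, 0.264, 1.604, -0, 1.274, -0.037], TCP at [181.859, -650.035, 250.28] pointing down, gripper open.
Joint ranges: [-2.63, 2.63], [-0.94, 2.18], [0.31, 2.57], [-1.31, 4.45], [0, 2.66], [-2.55, 2.55]. Speed limits (rad/s): [2.57, 2.57, 3.14, 3.14, 3.14, 3.14].

## Interface

Orientations are given as a rotation vector (axis times angle).
In Python, from plant import bot gives the robot as it stands.
- The arm moves only by the shell command python3 -m creep 'ROWS' [OPENING] [FORCE]. ROWS is JSON, a list of rows, each an object of numbers: "x", "y", "z": the shift along the tool's x, y, z in m; "ax", "ay", "az": the turn, a rotation vector about the tool's x, y, z in rad. In form: [{"x": .., "y": .., "z": .., "ax": .., "ay": .., "az": ..}, ...]. A call has 1 to 10 rows; each row shifts and turns the pose as measured when the row begins, along the tool's axes as they then stand; what a row does not reach is not made up. A row lasts 1/10 s, in which the tool goes at most 50 mm and 8.59 degrees, less where a joint would pass 70% of its speed; a pose out of reach is approached as far as the arm can. A call with a gripper value outside its range is refused whole. OPENING is the opening, from -1 (shut) to 1 (fully open), set as the call begins (- or left out, the last holds). The fingers move at their own pace and stop on an object; FORCE is the grip in N (left out, the last holds). Time passes only in rows, so rows that do not move let the fingers close. It gives the time, the measured TCP pose, the force and the opening at its end, in the units of the state.
- bot.get_state(): the state, without advancing time (a new reading comes with each control period).
- bot.get_image(name): name is "scene" or "top"; returns the picture (420x560x3 uint8, red, green, blue); there is no depth.
- bot.camera_model(name): a dict with "fx", "fy", "cx", "cy" (pixels), "eye" and "orientation" of the camera in the world. Camera axes: x right, y down, z forward; pixel columns grow to the right and rows downward; lengths in mm; the calibration is good to about 2 mm. A picture is of the moment at which its call begins. camera_model takes no time and is no camera call.
- bot.close_job(): hands the job in, once; it reports no verdict.
Trained networks look in the newest picture that a camera, given by its name, has taken for a name from the list of things; names that differ only in an ending like _2 or _b are one class to them, and where a whole thing is asked for, a point or a joint stands for the part that bears it (a point fixed in the world has none). Each returns a list of dicts, best first, with "score" (0 to 1); they miss things now and then, are a little off and sometimes report something else, mostly with a low value. They report only what shows in the picture. A call takes as long as a camera call.
- bot.look_for(camera, name): "xyz" ([x, y, z] in mm, in world coordinates, good to about 4 mm: the middle of the surface that is visible of it).
- bot.regions_of(camera, name): "region" (420x560 bool, what is visible of it).
- bot.place_of(camera, name): "xyz" ([x, y, z] in mm, in world coordinates, good to about 4 mm: a listed point, or the origin of a listed thing).
The state is a dict: "time": time; "qpos": joint angles; "joint_velocities": joint speeds; "tau": joint torques, N m; "position": TCP position; "orientation": TCP orientation; "force": force on the tool from outside, world axes, zero at the start; "moment": the same for the moment, N m; "grip_width": finger opening in mm.
Only numpy, scipy, OpenCV 4.12 (cv2) and the standard library are available. Lean on these libraries where they do the work, as an engineer would, in place of code of your own. Each camera call takes 0.05 s, during which the arm holds its last target. There are 200 camera calls.

## Working session

There is one attempt and no reset: what is moved stays moved. The work goes in short steps, Python scripts to look and compute and a shell command to move; the robot and the scene stay as the last step left them, time stands still between calls to the robot, and variables do not carry over. Pictures are saved under pics/ and viewed, about 8 in all and at most 12, crops included, and the job is handed in when it is done.

```bash
ls; mkdir -p pics; python3 - <<'E'
from plant import bot
import cv2,numpy as np
for c in ("top","scene"):
    im=bot.get_image(c); cv2.imwrite(f"pics/{c}0.png",im[:,:,::-1])
    for n in ("thermo","thermo_lens","thermo_head","dock","mat","pan","pan_spot","tumbler","sauce_jar"):
        r=bot.place_of(c,n); print(c,n,[(np.round(q["xyz"]).tolist(),round(q["score"],2)) for q in r[:2]])
    m=bot.camera_model(c); print({k:np.round(v,3).tolist() for k,v in m.items()})
s=bot.get_state(); print(s)
E
```

```text
pics
top thermo [([478.0, 362.0, 12.0], 0.78), ([444.0, 352.0, 31.0], 0.28)]
top thermo_lens [([566.0, 390.0, 34.0], 0.96)]
top thermo_head [([533.0, 380.0, 36.0], 0.64)]
top dock [([454.0, 356.0, -1.0], 0.81), ([712.0, 313.0, 2.0], 0.64)]
top mat [([458.0, -361.0, -1.0], 0.62)]
top pan [([513.0, -4.0, 9.0], 0.8), ([458.0, -362.0, -1.0], 0.32)]
top pan_spot [([517.0, -3.0, 11.0], 0.93)]
top tumbler [([720.0, -313.0, -1.0], 0.59)]
top sauce_jar [([711.0, 313.0, -0.0], 0.64)]
{'fx': 460.273, 'fy': 460.273, 'cx': 281.796, 'cy': 211.231, 'eye': [439.906, -14.62, 1058.241], 'orientation': [-2.132, 2.152, -0.124]}
scene thermo [([480.0, 359.0, 15.0], 0.57)]
scene thermo_lens [([562.0, 393.0, 36.0], 0.9), ([712.0, 312.0, -5.0], 0.69)]
scene thermo_head [([531.0, 378.0, 31.0], 0.66), ([520.0, -5.0, 13.0], 0.24)]
scene dock [([454.0, 360.0, -2.0], 0.88)]
scene mat [([454.0, -364.0, -3.0], 0.57)]
scene pan [([514.0, -3.0, 5.0], 0.59)]
scene pan_spot [([522.0, -5.0, 10.0], 0.93)]
scene tumbler [([731.0, -314.0, 2.0], 0.92)]
scene sauce_jar [([709.0, 313.0, -2.0], 0.64)]
{'fx': 475.403, 'fy': 475.403, 'cx': 281.089, 'cy': 211.856, 'eye': [1578.296, 405.693, 754.592], 'orientation': [-1.325, -1.965, 1.058]}
{'time': 1.0, 'qpos': array([-1.33489993e+00,  2.63884638e-01,  1.60400448e+00, -2.39252198e-06,
        1.27372004e+00, -3.68635440e-02]), 'joint_velocities': array([-0.00097881,  0.00016721, -0.00156479, -0.00060102, -0.00029029,
       -0.00105372]), 'tau': array([-7.62415348e-04, -5.15081942e+01, -3.67738831e+01, -1.42330077e-04,
        7.30815736e-04, -1.12440387e-05]), 'position': array([ 181.85645037, -650.026564  ,  250.28765912]), 'orientation': array([-3.11240569e+00, -4.27122272e-01,  6.15187060e-06]), 'force': array([ 0.13005728,  0.62490482, -0.18998355]), 'moment': array([-0.00108563,  0.02071815, -0.0398743 ]), 'grip_width': 85.47841170493435}
```

View pics/top0.png

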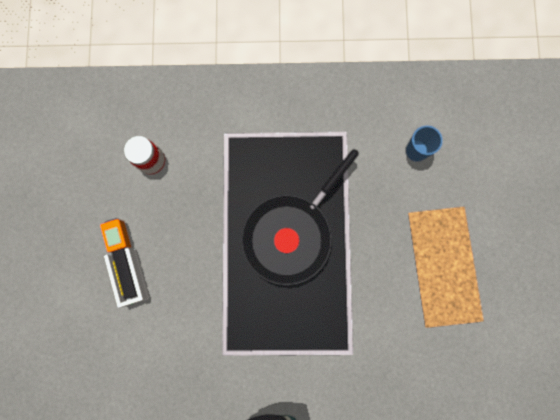

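View pics/scene0.png

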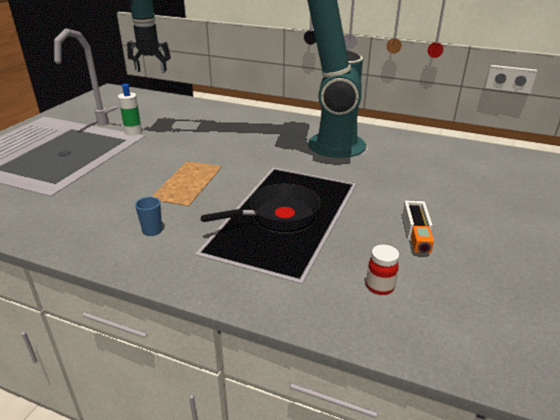

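Top view: dock at (122,277) with the orange head up-left at (115,235), mat corners near (409,212)/(464,207)/(483,321)/(425,327), and pan spot at (286,240). The scene view agrees, and both bystanders are well clear.

```bash
cat > h.py <<'E'
from plant import bot
import cv2,numpy as np
from scipy.spatial.transform import Rotation as R
def ground(c,uv,z):
    m=bot.camera_model(c);Rm=R.from_rotvec(m["orientation"]).as_matrix()
    uv=np.atleast_2d(uv).astype(float)
    d=np.c_[(uv[:,0]-m["cx"])/m["fx"],(uv[:,1]-m["cy"])/m["fy"],np.ones(len(uv))]@Rm.T
    e=np.array(m["eye"]);return e+d*((z-e[2])/d[:,2])[:,None]
def rect(c,n,z,k=0):
    "centre, yaw(deg) of long side, sizes of the region of n laid on height z"
    r=bot.regions_of(c,n)
    v,u=np.nonzero(r[k]["region"]);p=ground(c,np.c_[u,v],z)[:,:2]
    (ctr,sz,a)=cv2.minAreaRect(p.astype(np.float32))
    if sz[0]<sz[1]: a+=90
    return np.round(ctr,1),round((a+90)%180-90,1),np.round(sz,1),round(r[k]["score"],2)
def pose():
    s=bot.get_state();M=R.from_rotvec(s["orientation"]).as_matrix()
    return np.array(s["position"]),M,s
def togo(target,yaw,pitch=0):
    "shift in tool axes (m) and turn (tool rotvec) to a pose: tool x = heading yaw, pitched down by pitch deg"
    p,M,s=pose()
    a,b=np.radians(yaw),np.radians(pitch)
    x=np.array([np.cos(a)*np.cos(b),np.sin(a)*np.cos(b),-np.sin(b)])
    y=np.array([np.sin(a),-np.cos(a),0]);T=np.c_[x,y,np.cross(x,y)]
    print("pos",p.round(1),"t",round(s["time"],2),"w",round(s["grip_width"],1),"q",np.round(s["qpos"],2),"F",np.round(s["force"],1))
    print("shift m",(M.T@(np.array(target)-p)/1000).round(4),"turn",R.from_matrix(M.T@T).as_rotvec().round(3))
E
python3 - <<'E'
from h import *
bot.get_image("top")
print(rect("top","mat",4)); print("dock",rect("top","dock",40)); print("thermo",rect("top","thermo",48)); print("spot",rect("top","pan_spot",12))
p=ground("top",[(122,305),(115,235)],50);print(p.round())
togo([530,0,250],20)
E
```

```text
(array([ 455.1, -361. ]), 5.9, array([264.6, 135.6]), 0.95)
dock (array([435.9, 349.3]), 17.4, array([122.5,  73.7]), 0.63)
thermo (array([477.8, 359.2]), 17.9, array([178.7,  54.3]), 0.77)
spot (array([586.3, -24.3]), -17.0, array([205.9, 345.8]), 0.64)
[[376. 353.  50.]
 [528. 374.  50.]]
pos [ 181.8 -650.   250.3] t 1.25 w 85.2 q [-1.33  0.26  1.6   0.    1.27 -0.04] F [-0.2  0.9  0.4]
shift m [ 5.104e-01 -5.322e-01  3.000e-04] turn [-0.    -0.    -0.076]
```

```bash
python3 -m creep '[{"x":0.034,"y":-0.0355},{"x":0.034,"y":-0.0355},{"x":0.034,"y":-0.0355},{"x":0.034,"y":-0.0355},{"x":0.034,"y":-0.0355},{"x":0.034,"y":-0.0355},{"x":0.034,"y":-0.0355},{"x":0.034,"y":-0.0355},{"x":0.034,"y":-0.0355},{"x":0.034,"y":-0.0355}]' 1 60; python3 -m creep '[{"x":0.034,"y":-0.0355},{"x":0.034,"y":-0.0355},{"x":0.034,"y":-0.0355},{"x":0.034,"y":-0.0355},{"x":0.034,"y":-0.0355},{"x":0.034,"y":-0.0355},{"x":0.034,"y":-0.0355}]'; python3 -c "
from h import *
togo([530,377,150],18)"
```

```text
pos [ 181.8 -650.   250.3] t 1.25 w 85.2 q [-1.33  0.26  1.6   0.    1.27 -0.04] F [-0.2  0.9  0.4]
shift m [ 0.612  -0.8953  0.1003] turn [-0.    -0.    -0.041]validation failed for argument at $[0]...
validation failed for argument at $[0]...
```

```bash
python3 -m creep '[{"x":0.034,"y":-0.0355,"z":0,"ax":0,"ay":0,"az":0},{"x":0.034,"y":-0.0355,"z":0,"ax":0,"ay":0,"az":0}]' 1 60;
```

```text
time: 1.45
position: [226.4, -566.3, 249.1]
orientation: [3.112, 0.417, -0.002]
force: [1.1, 0.2, 1.0]
grip_width: 85.2
```

```bash
python3 -m creep '[{"x":0.034,"y":-0.0355,"z":0,"ax":0,"ay":0,"az":0},{"x":0.034,"y":-0.0355,"z":0,"ax":0,"ay":0,"az":0},{"x":0.034,"y":-0.0355,"z":0,"ax":0,"ay":0,"az":0},{"x":0.034,"y":-0.0355,"z":0,"ax":0,"ay":0,"az":0},{"x":0.034,"y":-0.0355,"z":0,"ax":0,"ay":0,"az":0},{"x":0.034,"y":-0.0355,"z":0,"ax":0,"ay":0,"az":0},{"x":0.034,"y":-0.0355,"z":0,"ax":0,"ay":0,"az":0},{"x":0.034,"y":-0.0355,"z":0,"ax":0,"ay":0,"az":0},{"x":0.034,"y":-0.0355,"z":0,"ax":0,"ay":0,"az":0},{"x":0.034,"y":-0.0355,"z":0,"ax":0,"ay":0,"az":0}]' ; python3 -c "
from h import *
togo([530,377,150],18)"
```

```text
time: 2.45
position: [464.5, -125.4, 250.5]
orientation: [3.108, 0.406, 0.01]
force: [0.6, -1.0, 0.3]
grip_width: 85.2
pos [ 464.5 -125.4  250.5] t 2.45 w 85.2 q [-0.31 -0.12  2.01 -0.    1.24  1.  ] F [ 0.6 -1.   0.3]
shift m [ 0.1919 -0.4695  0.0976] turn [ 0.008 -0.005 -0.054]
```

```bash
python3 -m creep '[{"x":0.019,"y":-0.045,"z":0.009,"ax":0,"ay":0,"az":-0.006},{"x":0.019,"y":-0.045,"z":0.009,"ax":0,"ay":0,"az":-0.006},{"x":0.019,"y":-0.045,"z":0.009,"ax":0,"ay":0,"az":-0.006},{"x":0.019,"y":-0.045,"z":0.009,"ax":0,"ay":0,"az":-0.006},{"x":0.019,"y":-0.045,"z":0.009,"ax":0,"ay":0,"az":-0.006},{"x":0.019,"y":-0.045,"z":0.009,"ax":0,"ay":0,"az":-0.006},{"x":0.019,"y":-0.045,"z":0.009,"ax":0,"ay":0,"az":-0.006},{"x":0.019,"y":-0.045,"z":0.009,"ax":0,"ay":0,"az":-0.006},{"x":0.019,"y":-0.045,"z":0.009,"ax":0,"ay":0,"az":-0.006},{"x":0.019,"y":-0.045,"z":0.009,"ax":0,"ay":0,"az":-0.006}]' ; python3 -c "
from h import *
togo([530,377,100],18)
cv2.imwrite('pics/a.png',bot.get_image('scene')[130:330,320:520,::-1].repeat(3,0).repeat(3,1))"
```

```text
time: 3.45
position: [522.5, 363.7, 163.7]
orientation: [3.09, 0.506, 0.035]
force: [0.9, 0.1, -0.9]
grip_width: 85.2
pos [522.5 363.7 163.7] t 3.45 w 85.2 q [ 0.58  0.25  1.79 -0.02  1.09  1.83] F [ 0.9  0.1 -0.9]
shift m [ 0.01   -0.0111  0.0638] turn [ 0.014 -0.021  0.01 ]
```

View pics/a.png

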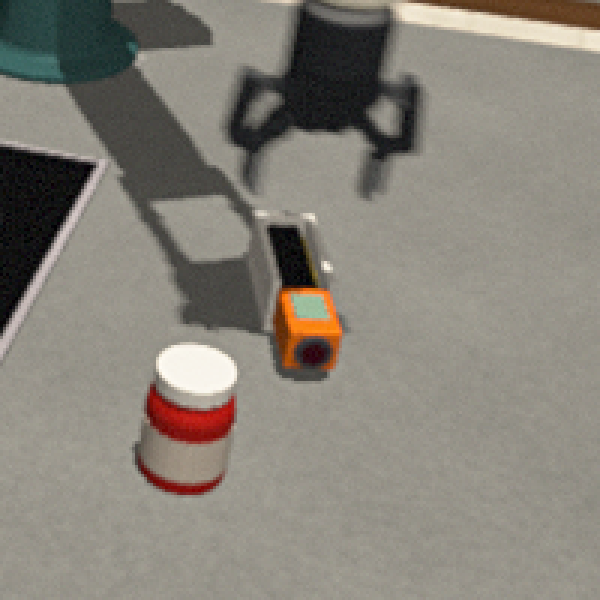

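The open jaws straddle the line of the head, whose lens face is at (312,352) in the crop. I'll refine the head pose by colour from the first unobstructed top image.

```bash
python3 - <<'E'
from h import *
im=cv2.imread('pics/top0.png');h=cv2.cvtColor(im,cv2.COLOR_BGR2HSV)
m=cv2.inRange(h,(8,150,120),(22,255,255));m[:,200:]=0
m=cv2.morphologyEx(m,cv2.MORPH_CLOSE,np.ones((15,15)))
v,u=np.nonzero(m);print(len(u),u.min(),u.max(),v.min(),v.max())
p=ground("top",np.c_[u,v],50)[:,:2].astype(np.float32);print(cv2.minAreaRect(p),p.mean(0))
w=cv2.inRange(h,(0,0,200),(180,40,255));w[:,200:]=0;w[:215]=0
v,u=np.nonzero(w);p=ground("top",np.c_[u,v],53)[:,:2].astype(np.float32);print(cv2.minAreaRect(p))
r=cv2.inRange(h,(0,150,120),(6,255,255));r[:,:200]=0
v,u=np.nonzero(r);print("spot",ground("top",np.c_[u,v],12).mean(0))
togo([530,377,100],18)
E
```

```text
602 101 126 219 251
((528.0263671875, 378.247314453125), (66.43898010253906, 44.994171142578125), 17.644824981689453) [527.82697 378.1498 ]
((459.6396789550781, 360.3080139160156), (167.4886474609375, 55.832733154296875), 17.46010398864746)
spot [515.99400052  -3.89395592  12.        ]
pos [522.2 370.5 161.9] t 3.5 w 85.3 q [ 0.59  0.25  1.78 -0.02  1.08  1.84] F [ 1.7  5.4 -0.8]
shift m [ 0.0081 -0.0042  0.0621] turn [ 0.009 -0.022  0.013]
```

```bash
python3 -m creep '[{"x":0.008,"y":-0.005,"z":0.03,"ax":0.009,"ay":-0.022,"az":0.01},{"x":0,"y":0,"z":0.03,"ax":0,"ay":0,"az":0},{"x":0,"y":0,"z":0,"ax":0,"ay":0,"az":0}]'; python3 -c "
from h import *
togo([530,378,34],17.6)"
```

```text
time: 3.8
position: [529.0, 383.3, 100.8]
orientation: [-3.099, -0.505, -0.001]
force: [-0.4, -1.2, -0.2]
grip_width: 85.5
pos [529.  383.3 100.8] t 3.8 w 85.5 q [0.59 0.35 1.79 0.   1.01 1.83] F [-0.4 -1.2 -0.2]
shift m [-0.0008  0.0054  0.0668] turn [-0.002 -0.001  0.016]
```

```bash
python3 -m creep '[{"x":-0.001,"y":0.005,"z":0.02,"ax":0,"ay":0,"az":0.015},{"x":0,"y":0,"z":0.02,"ax":0,"ay":0,"az":0},{"x":0,"y":0,"z":0.02,"ax":0,"ay":0,"az":0},{"x":0,"y":0,"z":0.006,"ax":0,"ay":0,"az":0},{"x":0,"y":0,"z":0,"ax":0,"ay":0,"az":0}]'; python3 -c "
from h import *
togo([530,378,34],17.6)"; python3 -m creep '[{"x":0,"y":0,"z":0,"ax":0,"ay":0,"az":0},{"x":0,"y":0,"z":0,"ax":0,"ay":0,"az":0},{"x":0,"y":0,"z":0,"ax":0,"ay":0,"az":0},{"x":0,"y":0,"z":0,"ax":0,"ay":0,"az":0},{"x":0,"y":0,"z":0,"ax":0,"ay":0,"az":0},{"x":0,"y":0,"z":0,"ax":0,"ay":0,"az":0},{"x":0,"y":0,"z":0,"ax":0,"ay":0,"az":0},{"x":0,"y":0,"z":0,"ax":0,"ay":0,"az":0}]' -1 60
```

```text
time: 4.3
position: [533.1, 378.4, 39.8]
orientation: [-3.101, -0.479, -0.011]
force: [1.3, 0.3, -0.3]
grip_width: 85.6
pos [533.1 378.4  39.8] t 4.3 w 85.6 q [0.58 0.42 1.82 0.   0.89 1.84] F [ 1.3  0.3 -0.3]
shift m [-0.0031 -0.0005  0.0058] turn [-0.003 -0.008 -0.001]
time: 5.1
position: [535.9, 379.8, 45.5]
orientation: [-3.098, -0.478, -0.022]
force: [0.2, 0.2, -1.7]
grip_width: 42.8
```

```bash
python3 -m creep '[{"x":0,"y":0,"z":0,"ax":0,"ay":0,"az":0},{"x":0,"y":0,"z":-0.015,"ax":0,"ay":0.02,"az":0},{"x":0,"y":0,"z":-0.02,"ax":0,"ay":0,"az":0},{"x":0,"y":0,"z":-0.03,"ax":0,"ay":0,"az":0},{"x":0,"y":0,"z":-0.04,"ax":0,"ay":0,"az":0},{"x":0,"y":0,"z":-0.04,"ax":0,"ay":0,"az":0},{"x":0,"y":0,"z":-0.04,"ax":0,"ay":0,"az":0}]' -1 100; python3 -c "
from h import *
togo([530,0,250],6)
cv2.imwrite('pics/b.png',bot.get_image('scene')[80:280,320:520,::-1].repeat(3,0).repeat(3,1))"
```

```text
time: 5.8
position: [524.7, 373.6, 230.6]
orientation: [-3.101, -0.478, -0.037]
force: [0.2, 1.1, -1.4]
grip_width: 42.2
pos [524.7 373.6 230.6] t 5.8 w 42.2 q [ 0.58  0.21  1.71 -0.01  1.2   1.85] F [ 0.2  1.1 -1.4]
shift m [-0.1071  0.3578 -0.0219] turn [-0.002 -0.024  0.201]
```

View pics/b.png

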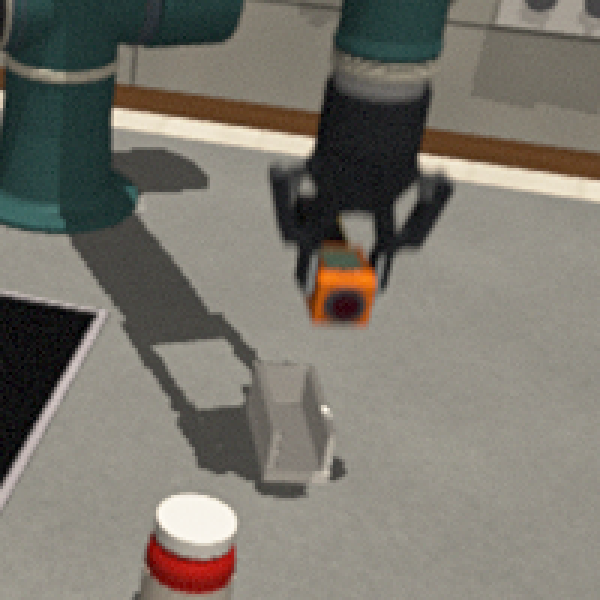

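Thermometer is out of the dock, held level by the head (crop (345,285)). Carrying it to the mat.

```bash
python3 -m creep '[{"x":-0.009,"y":0.03,"z":-0.004,"ax":0,"ay":-0.02,"az":0.02},{"x":-0.012,"y":0.044,"z":-0.002,"ax":0,"ay":0,"az":0.02},{"x":-0.012,"y":0.044,"z":-0.002,"ax":0,"ay":0,"az":0.02},{"x":-0.01,"y":0.045,"z":0,"ax":0,"ay":0,"az":0.02},{"x":-0.01,"y":0.045,"z":0,"ax":0,"ay":0,"az":0.02},{"x":-0.008,"y":0.045,"z":0,"ax":0,"ay":0,"az":0.02},{"x":-0.008,"y":0.045,"z":0,"ax":0,"ay":0,"az":0.02},{"x":-0.006,"y":0.045,"z":0,"ax":0,"ay":0,"az":0.02},{"x":-0.006,"y":0.045,"z":0,"ax":0,"ay":0,"az":0.02},{"x":-0.005,"y":0.045,"z":0,"ax":0,"ay":0,"az":0.02}]'; python3 -c "
from h import *
togo([515,-355,150],6)"
```

```text
time: 6.85
position: [537.8, -73.5, 259.3]
orientation: [-3.121, -0.172, -0.078]
force: [0.3, 0.6, -1.7]
grip_width: 42.3
pos [537.8 -73.5 259.3] t 6.85 w 42.3 q [-0.2  -0.02  1.91  0.03  1.21  1.25] F [ 0.3  0.6 -1.7]
shift m [-0.0588  0.2786  0.103 ] turn [-0.013 -0.05   0.005]
```

```bash
python3 -m creep '[{"x":-0.008,"y":0.04,"z":0.012,"ax":-0.002,"ay":-0.02,"az":0},{"x":-0.008,"y":0.04,"z":0.014,"ax":-0.002,"ay":-0.02,"az":0},{"x":-0.008,"y":0.04,"z":0.014,"ax":-0.002,"ay":-0.01,"az":0},{"x":-0.008,"y":0.04,"z":0.014,"ax":0,"ay":0,"az":0},{"x":-0.008,"y":0.04,"z":0.014,"ax":0,"ay":0,"az":0},{"x":-0.007,"y":0.035,"z":0.014,"ax":0,"ay":0,"az":0},{"x":-0.004,"y":0.015,"z":0.008,"ax":0,"ay":0,"az":0},{"x":0,"y":0,"z":0,"ax":0,"ay":0,"az":0}]'; python3 -c "
from h import *
togo([515,-355,60],6)
cv2.imwrite('pics/c.png',bot.get_image('scene')[80:260,100:340,::-1].repeat(3,0).repeat(3,1))"
```

```text
time: 7.65
position: [514.0, -343.4, 173.2]
orientation: [3.134, 0.159, 0.024]
force: [-0.3, 0.6, -1.2]
grip_width: 42.0
pos [ 514.  -343.4  173.2] t 7.65 w 42.0 q [-0.63  0.21  1.82  0.01  1.1   0.83] F [-0.3  0.6 -1.2]
shift m [-0.0019  0.0111  0.1132] turn [ 0.005 -0.015 -0.003]
```

View pics/c.png

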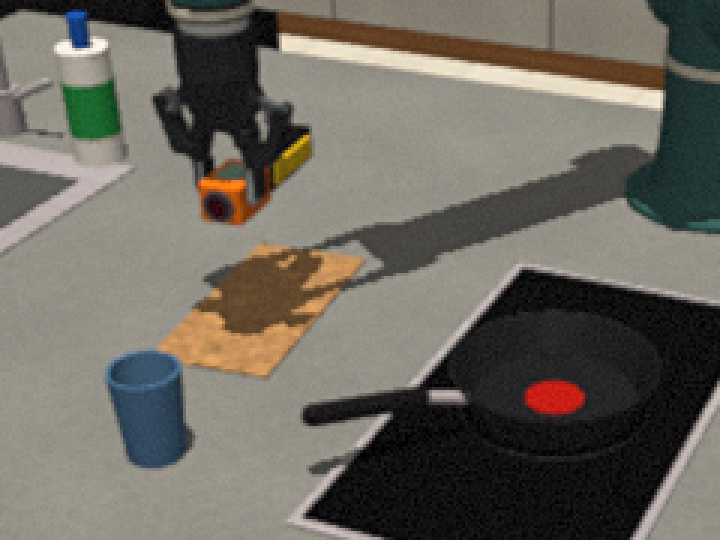

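Thermometer is level above the mat, with the head at crop (225,190). Descending.

```bash
python3 -m creep '[{"x":-0.001,"y":0.006,"z":0.025,"ax":0.003,"ay":-0.012,"az":0},{"x":-0.001,"y":0.005,"z":0.03,"ax":0.002,"ay":-0.003,"az":0},{"x":0,"y":0,"z":0.03,"ax":0,"ay":0,"az":0},{"x":0,"y":0,"z":0.025,"ax":0,"ay":0,"az":0},{"x":0,"y":0,"z":0.008,"ax":0,"ay":0,"az":0},{"x":0,"y":0,"z":0.002,"ax":0,"ay":0,"az":0}]'; python3 -c "
from h import *
togo([515,-355,37],6)"
```

```text
time: 8.3
position: [521.8, -348.1, 60.2]
orientation: [3.132, 0.17, 0.021]
force: [0.2, -0.1, -1.4]
grip_width: 42.3
pos [ 521.8 -348.1   60.2] t 8.3 w 42.3 q [-0.63  0.35  1.88  0.01  0.91  0.83] F [ 0.2 -0.1 -1.4]
shift m [-0.0078  0.006   0.0232] turn [ 0.006 -0.013  0.004]
```

```bash
python3 -m creep '[{"x":-0.007,"y":0.006,"z":0.01,"ax":0.005,"ay":-0.02,"az":0.004},{"x":0,"y":0,"z":0.008,"ax":0,"ay":-0.005,"az":0},{"x":0,"y":0,"z":0.004,"ax":0,"ay":-0.003,"az":0},{"x":0,"y":0,"z":0.003,"ax":0,"ay":0,"az":0},{"x":0,"y":0,"z":0.003,"ax":0,"ay":0,"az":0}]'; python3 -c "
from h import *
togo([515,-355,37],6)"
```

```text
time: 8.8
position: [518.5, -356.4, 37.1]
orientation: [3.131, 0.166, -0.019]
force: [-7.9, 5.3, 22.7]
grip_width: 42.1
pos [ 518.5 -356.4   37.1] t 8.8 w 42.1 q [-0.64  0.39  1.87 -0.02  0.89  0.84] F [-7.9  5.3 22.7]
shift m [-0.0034 -0.0018  0.0001] turn [0.005 0.012 0.001]
```

```bash
python3 -m creep '[{"x":0,"y":0,"z":-0.001,"ax":0,"ay":0.006,"az":0},{"x":0,"y":0,"z":0,"ax":0,"ay":0,"az":0}]'; python3 -m creep '[{"x":0,"y":0,"z":0,"ax":0,"ay":0,"az":0},{"x":0,"y":0,"z":0,"ax":0,"ay":0,"az":0},{"x":0,"y":0,"z":0,"ax":0,"ay":0,"az":0},{"x":0,"y":0,"z":0,"ax":0,"ay":0,"az":0},{"x":0,"y":0,"z":0,"ax":0,"ay":0,"az":0},{"x":0,"y":0,"z":0,"ax":0,"ay":0,"az":0},{"x":0,"y":0,"z":-0.03,"ax":0,"ay":0,"az":0},{"x":0,"y":0,"z":-0.04,"ax":0,"ay":0,"az":0},{"x":-0.03,"y":0,"z":-0.04,"ax":0,"ay":0,"az":0}]' 1; python3 -m creep '[{"x":-0.04,"y":0,"z":-0.02,"ax":0,"ay":0,"az":0},{"x":-0.04,"y":0,"z":0,"ax":0,"ay":0,"az":0},{"x":0,"y":0.04,"z":0,"ax":0,"ay":0,"az":0},{"x":0,"y":0.04,"z":0,"ax":0,"ay":0,"az":0},{"x":0,"y":0.04,"z":0,"ax":0,"ay":0,"az":0}]'; python3 - <<'E'
from h import *
im=bot.get_image("top")[:,:,::-1];cv2.imwrite('pics/d.png',im[150:350,380:560].repeat(3,0).repeat(3,1))
for n in ("thermo","thermo_handle","thermo_lens"):
    for c in ("top","scene"):
        if c=="scene": bot.get_image(c)
        print(c,n,[(np.round(q["xyz"]).tolist(),round(q["score"],2)) for q in bot.place_of(c,n)[:1]])
h=cv2.cvtColor(im.copy(),cv2.COLOR_BGR2HSV)
m=cv2.inRange(h,(8,190,160),(20,255,255));m[:,:380]=0
print(m.sum()//255)
togo([415,-365,100],6)
E
```

```text
time: 9.0
position: [519.2, -357.1, 39.4]
orientation: [3.131, 0.165, -0.006]
force: [0.6, -0.2, -2.2]
grip_width: 42.2
time: 9.9
position: [487.8, -356.6, 144.9]
orientation: [-3.135, -0.168, 0.021]
force: [-0.6, 0.1, 1.1]
grip_width: 85.2
time: 10.4
position: [415.6, -481.3, 171.8]
orientation: [-3.136, -0.175, 0.018]
force: [0.8, 0.6, 0.3]
grip_width: 85.2
top thermo [([460.0, -361.0, 6.0], 0.91)]
scene thermo [([461.0, -360.0, 7.0], 0.69)]
top thermo_handle [([423.0, -366.0, 23.0], 0.97)]
scene thermo_handle [([419.0, -363.0, 26.0], 0.71)]
top thermo_lens [([550.0, -355.0, 27.0], 0.95)]
scene thermo_lens [([549.0, -352.0, 25.0], 0.92)]
333
pos [ 416.8 -480.   172. ] t 10.9 w 85.5 q [-0.89  0.25  1.77 -0.01  1.13  0.57] F [-0.1  0.4  0.3]
shift m [ 0.012  -0.1144  0.072 ] turn [-0.001  0.011  0.008]
```

View pics/d.png

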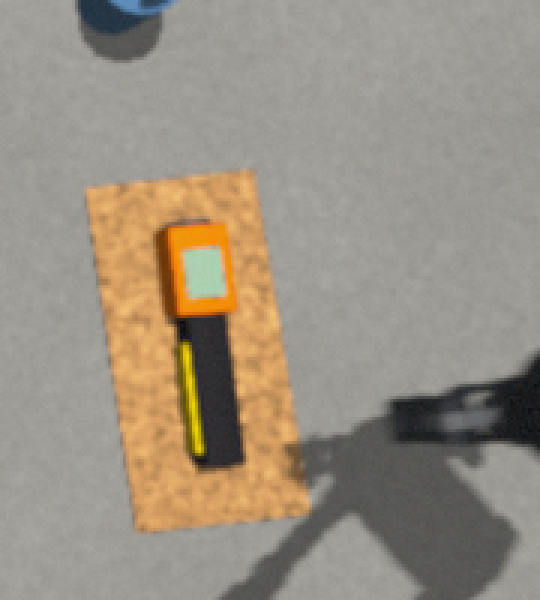

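Thermometer lies on the mat along it: head at crop (200,270), handle (215,390), bar on its left side. Now to the handle.

```bash
python3 -m creep '[{"x":0.006,"y":-0.038,"z":0.02,"ax":0,"ay":0.01,"az":0.01},{"x":0.006,"y":-0.038,"z":0.02,"ax":0,"ay":0,"az":0.01},{"x":0.006,"y":-0.038,"z":0.02,"ax":0,"ay":0,"az":0.005},{"x":0,"y":0,"z":0.01,"ax":0,"ay":0,"az":0},{"x":0,"y":0,"z":0,"ax":0,"ay":0,"az":0}]' 1 80; python3 -c "
from h import *
togo([421,-364.5,28],5)"
```

```text
time: 11.4
position: [423.9, -360.2, 101.7]
orientation: [3.135, 0.14, 0.004]
force: [-0.4, 0.4, 0.5]
grip_width: 85.4
pos [ 423.9 -360.2  101.7] t 11.4 w 85.4 q [-0.75  0.18  2.   -0.    0.96  0.73] F [-0.4  0.4  0.5]
shift m [-0.0034  0.0038  0.0737] turn [ 0.004 -0.002  0.002]
```

```bash
python3 -m creep '[{"x":-0.003,"y":0.004,"z":0.02,"ax":0.003,"ay":0,"az":0},{"x":0,"y":0,"z":0.02,"ax":0,"ay":0,"az":0},{"x":0,"y":0,"z":0.02,"ax":0,"ay":0,"az":0},{"x":0,"y":0,"z":0.006,"ax":0,"ay":0,"az":0},{"x":0,"y":0,"z":0,"ax":0,"ay":0,"az":0}]'; python3 -c "
from h import *
togo([421,-364.5,28],5)"
```

```text
time: 11.9
position: [425.5, -370.1, 39.5]
orientation: [3.129, 0.142, 0.014]
force: [-0.7, -0.1, 0.1]
grip_width: 85.2
pos [ 425.5 -370.1   39.5] t 11.9 w 85.2 q [-0.76  0.27  2.03  0.    0.83  0.72] F [-0.7 -0.1  0.1]
shift m [-0.0041 -0.0061  0.0115] turn [ 0.009 -0.009  0.003]
```

```bash
python3 -m creep '[{"x":-0.004,"y":-0.006,"z":0.006,"ax":0.008,"ay":-0.008,"az":0},{"x":0,"y":0,"z":0.004,"ax":0,"ay":0,"az":0},{"x":0,"y":0,"z":0.001,"ax":0,"ay":0,"az":0}]';python3 -c "
from h import *
togo([421,-364.5,28],5)"; python3 -m creep '[{"x":0,"y":0,"z":0.001,"ax":0,"ay":0,"az":0},{"x":0,"y":0,"z":0,"ax":0,"ay":0,"az":0},{"x":0,"y":0,"z":0,"ax":0,"ay":0,"az":0},{"x":0,"y":0,"z":0,"ax":0,"ay":0,"az":0},{"x":0,"y":0,"z":0,"ax":0,"ay":0,"az":0},{"x":0,"y":0,"z":0,"ax":0,"ay":0,"az":0},{"x":0,"y":0,"z":0,"ax":0,"ay":0,"az":0}]' -1 80;python3 -c "
from h import *
togo([421,-364.5,28],5)"
```

```text
time: 12.2
position: [422.5, -366.6, 30.9]
orientation: [3.134, 0.141, 0.006]
force: [0.1, 0.7, -0.0]
grip_width: 85.1
pos [ 422.5 -366.6   30.9] t 12.2 w 85.1 q [-0.76  0.28  2.04 -0.    0.82  0.72] F [ 0.1  0.7 -0. ]
shift m [-0.0013 -0.0022  0.0029] turn [ 0.005 -0.004  0.002]
time: 12.9
position: [423.2, -367.5, 31.4]
orientation: [3.132, 0.141, 0.008]
force: [0.3, -0.4, 0.3]
grip_width: 29.0
pos [ 423.2 -367.5   31.4] t 12.9 w 29.0 q [-0.76  0.28  2.03 -0.    0.82  0.72] F [ 0.3 -0.4  0.3]
shift m [-0.0019 -0.0032  0.0034] turn [ 0.007 -0.005  0.003]
```

```bash
python3 -m creep '[{"x":0,"y":0,"z":-0.02,"ax":0,"ay":0,"az":0},{"x":0,"y":0,"z":-0.035,"ax":0,"ay":0,"az":0},{"x":0,"y":0,"z":-0.045,"ax":0,"ay":0,"az":0},{"x":0,"y":0,"z":-0.045,"ax":0,"ay":0,"az":0},{"x":0,"y":0,"z":-0.045,"ax":0,"ay":0,"az":0},{"x":0,"y":0,"z":-0.045,"ax":0,"ay":0,"az":0},{"x":0,"y":0,"z":-0.045,"ax":0,"ay":0,"az":0},{"x":0,"y":0,"z":0,"ax":0,"ay":0,"az":0}]';python3 -c "
from h import *
togo([421,-364.5,300],5)"; python3 -m creep '[{"x":0,"y":0,"z":0,"ax":0,"ay":-0.08,"az":0},{"x":0,"y":0,"z":0,"ax":0,"ay":-0.08,"az":0},{"x":0,"y":0,"z":0,"ax":0,"ay":-0.08,"az":0},{"x":0,"y":0,"z":0,"ax":0,"ay":-0.08,"az":0},{"x":0,"y":0,"z":0,"ax":0,"ay":-0.08,"az":0}]' ;python3 -c "
from h import *
togo([421,-364.5,300],2,50)
im=bot.get_image('scene')[:,:,::-1];cv2.imwrite('pics/e.png',im[0:260,60:360].repeat(2,0).repeat(2,1))"
```

```text
time: 13.7
position: [418.9, -362.6, 315.6]
orientation: [-3.134, -0.142, 0.008]
force: [0.0, -0.6, -0.4]
grip_width: 28.8
pos [ 418.9 -362.6  315.6] t 13.7 w 28.8 q [-0.76  0.    1.78 -0.    1.37  0.72] F [ 0.  -0.6 -0.4]
shift m [0.002  0.0021 0.0156] turn [-0.004  0.005  0.003]
time: 14.2
position: [416.8, -363.0, 316.8]
orientation: [3.055, 0.133, -0.644]
force: [-0.1, -0.4, -1.9]
grip_width: 28.6
pos [ 416.8 -363.   316.8] t 14.2 w 28.6 q [-0.61  0.2   1.61 -0.26  1.65  0.9 ] F [-0.1 -0.4 -1.9]
shift m [0.0105 0.0019 0.0137] turn [ 0.031 -0.457  0.042]
```

View pics/e.png

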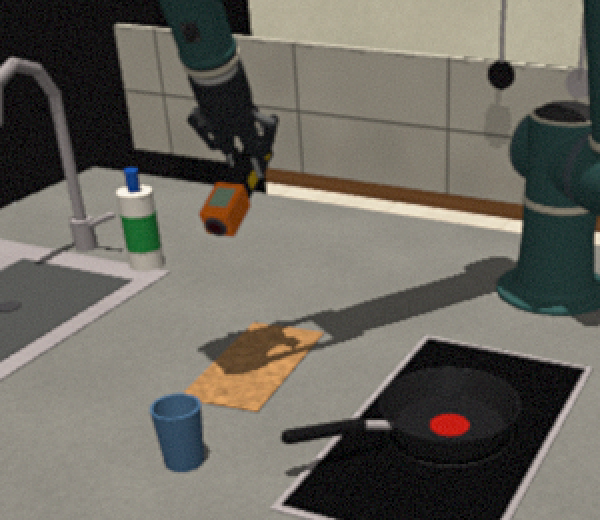

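Held by the handle and pitched about 24° down, lens at crop (215,228). Move over to the pan while tilting further.

```bash
python3 -m creep '[{"x":0,"y":-0.03,"z":0,"ax":0.003,"ay":-0.05,"az":0.004},{"x":0,"y":-0.04,"z":0,"ax":0.003,"ay":-0.05,"az":0.004},{"x":0,"y":-0.04,"z":0,"ax":0.003,"ay":-0.05,"az":0.004},{"x":0,"y":-0.04,"z":0,"ax":0.003,"ay":-0.05,"az":0.004},{"x":0,"y":-0.04,"z":0,"ax":0.003,"ay":-0.05,"az":0.004},{"x":0,"y":-0.04,"z":0,"ax":0.003,"ay":-0.05,"az":0.004},{"x":0,"y":-0.04,"z":0,"ax":0.003,"ay":-0.05,"az":0.004},{"x":0,"y":-0.04,"z":0,"ax":0.003,"ay":-0.05,"az":0.004},{"x":0,"y":0,"z":0,"ax":0,"ay":0,"az":0}]' ;python3 - <<'E'
from h import *
bot.get_image("top")
for n in ("thermo_lens","pan_spot"):
    print(n,[(np.round(q["xyz"]).tolist(),round(q["score"],2)) for q in bot.place_of("top",n)[:1]])
sp=np.array([516.5,-4,12.])
b=np.radians(50)
t=sp-np.array([np.cos(b),0,-np.sin(b)])*227-np.array([-np.sin(b),0,-np.cos(b)])*7
print(t.round(1)); togo(t+[0,0,60],0,50); togo(t,0,50)
p,M,s=pose(); print("spot in tool",(M.T@(sp-p)).round(1))
E
```

```text
time: 15.15
position: [393.7, -41.9, 306.0]
orientation: [2.869, 0.072, -1.264]
force: [-0.5, -1.4, -1.3]
grip_width: 28.9
thermo_lens []
pan_spot []
[375.9  -4.  190.4]
pos [394.2 -45.7 307.4] t 15.3 w 28.9 q [-0.1   0.23  1.74 -0.11  1.99  1.43] F [-0.1  0.5 -1.2]
shift m [ 0.0311 -0.0419  0.051 ] turn [ 0.025 -0.046  0.034]
pos [394.2 -45.7 307.4] t 15.3 w 28.9 q [-0.1   0.23  1.74 -0.11  1.99  1.43] F [-0.1  0.5 -1.2]
shift m [ 0.0752 -0.0413  0.0916] turn [ 0.025 -0.046  0.034]
spot in tool [301.5 -33.8 109.1]
```

```bash
python3 -m creep '[{"x":0.01,"y":-0.014,"z":0.017,"ax":0.008,"ay":-0.015,"az":0.012},{"x":0.01,"y":-0.014,"z":0.017,"ax":0.008,"ay":-0.015,"az":0.012},{"x":0.01,"y":-0.014,"z":0.017,"ax":0.008,"ay":-0.015,"az":0.012},{"x":0,"y":0,"z":0,"ax":0,"ay":0,"az":0}]' ;python3 - <<'E'
from h import *
im=bot.get_image("scene")[:,:,::-1];cv2.imwrite('pics/f.png',im[40:300,120:420].repeat(2,0).repeat(2,1))
for n in ("thermo_lens","thermo_handle","pan_spot"):
    print(n,[(np.round(q["xyz"]).tolist(),round(q["score"],2)) for q in bot.place_of("scene",n)[:1]])
t=[375.9,-4,190.4]; togo(t,0,50)
p,M,s=pose(); print("tcp+lens",(p+M@[127,0,7]).round(1))
E
```

```text
time: 15.7
position: [376.3, -7.7, 250.5]
orientation: [-2.854, 0.016, 1.312]
force: [0.1, -1.3, -1.8]
grip_width: 28.4
thermo_lens [([454.0, -5.0, 152.0], 0.88)]
thermo_handle [([428.0, -9.0, 172.0], 0.7)]
pan_spot [([518.0, -4.0, 16.0], 0.76)]
pos [378.7  -8.4 253.6] t 15.9 w 28.7 q [-0.06  0.26  1.82 -0.04  1.92  1.53] F [ 0.3  0.2 -1.7]
shift m [ 0.0458 -0.0047  0.0435] turn [-0.004 -0.017 -0.01 ]
tcp+lens [456.7  -9.7 153.1]
```

View pics/f.png

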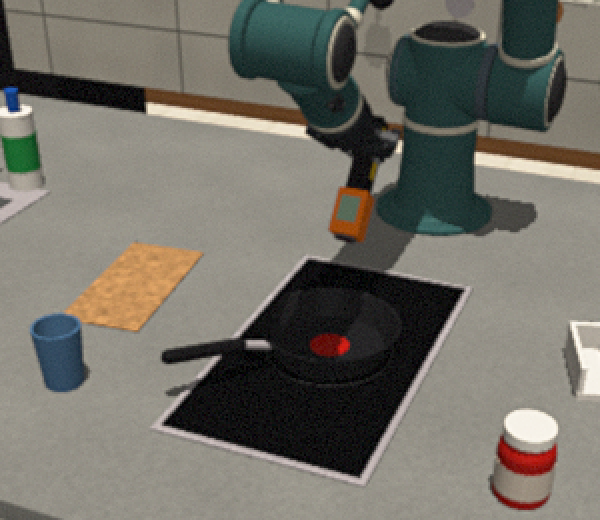

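Lens (crop (350,235)) faces the pan from above its near side, and the detector agrees with the computed lens to about 5 mm. Lowering.

```bash
python3 -m creep '[{"x":0.015,"y":-0.002,"z":0.014,"ax":-0.002,"ay":-0.01,"az":-0.005},{"x":0.015,"y":-0.002,"z":0.014,"ax":-0.002,"ay":-0.007,"az":-0.005},{"x":0.01,"y":-0.001,"z":0.01,"ax":0,"ay":0,"az":0},{"x":0,"y":0,"z":0,"ax":0,"ay":0,"az":0}]' ;python3 - <<'E'
from h import *
im=bot.get_image("scene")
for n in ("thermo_lens","pan_spot"):
    print(n,[(np.round(q["xyz"]).tolist(),round(q["score"],2)) for q in bot.place_of("scene",n)[:1]])
t=[375.9,-4,190.4]; togo(t,0,50)
p,M,s=pose(); print("tcp+lens",(p+M@[127,0,7]).round(1),"spot-lens in tool",(M.T@(np.array([516.5,-4,12])-p)-[127,0,7]).round(1))
E
```

```text
time: 16.3
position: [378.6, -5.2, 196.5]
orientation: [-2.852, 0.002, 1.316]
force: [-0.8, 0.0, -2.3]
grip_width: 29.0
thermo_lens [([456.0, -4.0, 98.0], 0.9)]
pan_spot []
pos [379.8  -5.2 198.6] t 16.45 w 28.7 q [-0.05  0.33  1.85 -0.04  1.82  1.53] F [-1.1 -0.7 -0.6]
shift m [ 0.0037 -0.0012  0.0083] turn [-0.001 -0.011 -0.001]
tcp+lens [457.2  -5.4  97.7] spot-lens in tool [103.7  -1.5  10.9]
```

```bash
python3 -m creep '[{"x":0.004,"y":-0.001,"z":0.008,"ax":0,"ay":-0.011,"az":0},{"x":0,"y":0,"z":0.001,"ax":0,"ay":0,"az":0}]' ;python3 - <<'E'
from h import *
for i in range(50):
    im=bot.get_image("scene")
    if i%7==0:
        p,M,s=pose(); print(round(s["time"],2),p.round(1),"spot-lens",(M.T@(np.array([516.5,-4,12])-p)-[127,0,7]).round(1),np.abs(s["joint_velocities"]).max().round(4))
print([(np.round(q["xyz"]).tolist(),round(q["score"],2)) for q in bot.place_of("scene","thermo_lens")[:1]])
E
```

```text
time: 16.65
position: [376.3, -4.2, 190.2]
orientation: [-2.849, 0.002, 1.324]
force: [0.1, 0.0, -2.2]
grip_width: 28.5
16.7 [376.6  -4.3 190.8] spot-lens [99.8 -0.6  1.6] 0.0125
17.05 [377.   -4.4 191.1] spot-lens [99.8 -0.7  2.3] 0.0019
17.4 [376.9  -4.3 190.9] spot-lens [99.8 -0.6  1.9] 0.0021
17.75 [376.9  -4.3 190.9] spot-lens [99.8 -0.6  1.9] 0.0021
18.1 [376.9  -4.4 190.9] spot-lens [99.8 -0.7  2. ] 0.0026
18.45 [376.9  -4.4 190.9] spot-lens [99.8 -0.7  2. ] 0.0018
18.8 [376.9  -4.4 190.9] spot-lens [99.8 -0.7  2. ] 0.002
19.15 [376.9  -4.3 190.9] spot-lens [99.8 -0.6  2. ] 0.0032
[([455.0, -3.0, 90.0], 0.6)]
```

Steady for 2.5 s at about 100 mm, 2 mm off axis. Going back.

```bash
python3 -m creep '[{"x":-0.015,"y":0,"z":-0.013,"ax":0,"ay":0,"az":0},{"x":-0.03,"y":0,"z":-0.026,"ax":0,"ay":0,"az":0},{"x":-0.03,"y":0,"z":-0.026,"ax":0,"ay":0,"az":0},{"x":-0.015,"y":0.03,"z":-0.013,"ax":0,"ay":0.04,"az":0},{"x":0.005,"y":0.04,"z":-0.004,"ax":0,"ay":0.06,"az":0},{"x":0.005,"y":0.04,"z":-0.004,"ax":0,"ay":0.06,"az":0},{"x":0.005,"y":0.04,"z":-0.004,"ax":0,"ay":0.08,"az":0},{"x":0.005,"y":0.04,"z":-0.004,"ax":0,"ay":0.08,"az":0},{"x":0.005,"y":0.04,"z":-0.004,"ax":0,"ay":0.08,"az":0},{"x":0.005,"y":0.04,"z":-0.004,"ax":0,"ay":0.08,"az":0}]'; python3 -c "
from h import *
togo([420,-365,250],5)"
```

```text
time: 20.2
position: [417.7, -279.1, 314.0]
orientation: [3.084, 0.014, -0.591]
force: [0.3, 1.0, -1.9]
grip_width: 28.7
pos [ 417.7 -279.1  314. ] t 20.2 w 28.7 q [-0.52  0.11  1.71 -0.19  1.65  1.06] F [ 0.3  1.  -1.9]
shift m [0.0251 0.086  0.0589] turn [-0.015  0.378 -0.077]
```

```bash
python3 -m creep '[{"x":0.004,"y":0.017,"z":0.006,"ax":-0.003,"ay":0.076,"az":-0.015},{"x":0.003,"y":0.017,"z":0.008,"ax":-0.003,"ay":0.076,"az":-0.015},{"x":0.003,"y":0.017,"z":0.01,"ax":-0.003,"ay":0.076,"az":-0.015},{"x":0.001,"y":0.017,"z":0.02,"ax":-0.003,"ay":0.076,"az":-0.015},{"x":0,"y":0.017,"z":0.03,"ax":-0.003,"ay":0.076,"az":-0.015},{"x":0,"y":0,"z":0.03,"ax":0,"ay":0,"az":0},{"x":0,"y":0,"z":0.03,"ax":0,"ay":0,"az":0},{"x":0,"y":0,"z":0,"ax":0,"ay":0,"az":0}]'; python3 -c "
from h import *
togo([420,-365,60],5)"
```

```text
time: 21.0
position: [416.6, -372.9, 177.4]
orientation: [3.136, 0.122, 0.028]
force: [-1.3, 0.7, -1.1]
grip_width: 28.6
pos [ 416.6 -372.9  177.4] t 21.0 w 28.6 q [-0.78  0.09  1.94  0.01  1.09  0.71] F [-1.3  0.7 -1.1]
shift m [ 0.002  -0.0081  0.1174] turn [ 0.004 -0.017 -0.009]
```

```bash
python3 -m creep '[{"x":0.002,"y":-0.008,"z":0.03,"ax":0.004,"ay":-0.017,"az":-0.009},{"x":0,"y":0,"z":0.03,"ax":0,"ay":0,"az":0},{"x":0,"y":0,"z":0.03,"ax":0,"ay":0,"az":0},{"x":0,"y":0,"z":0.02,"ax":0,"ay":0,"az":0},{"x":0,"y":0,"z":0.004,"ax":0,"ay":0,"az":0},{"x":0,"y":0,"z":0,"ax":0,"ay":0,"az":0}]'; python3 -c "
from h import *
togo([420,-365,31.4],5)"
```

```text
time: 21.6
position: [422.2, -366.8, 68.4]
orientation: [3.135, 0.139, 0.005]
force: [-1.2, -0.3, -0.6]
grip_width: 28.6
pos [ 422.2 -366.8   68.4] t 21.6 w 28.6 q [-0.76  0.23  2.02 -0.    0.89  0.72] F [-1.2 -0.3 -0.6]
shift m [-0.0021 -0.0021  0.037 ] turn [ 0.003 -0.003  0.001]
```

```bash
python3 -m creep '[{"x":-0.002,"y":-0.002,"z":0.015,"ax":0.003,"ay":-0.003,"az":0},{"x":0,"y":0,"z":0.012,"ax":0,"ay":0,"az":0},{"x":0,"y":0,"z":0.006,"ax":0,"ay":0,"az":0},{"x":0,"y":0,"z":0.003,"ax":0,"ay":0,"az":0},{"x":0,"y":0,"z":0.002,"ax":0,"ay":0,"az":0}]'; python3 -c "
from h import *
togo([420,-365,31.4],5)"
```

```text
time: 22.1
position: [423.1, -367.7, 32.7]
orientation: [3.132, 0.14, 0.008]
force: [-0.1, 0.7, -1.7]
grip_width: 28.9
pos [ 423.1 -367.7   32.7] t 22.1 w 28.9 q [-0.76  0.28  2.03 -0.    0.82  0.72] F [-0.1  0.7 -1.7]
shift m [-0.0029 -0.003   0.0013] turn [ 0.006 -0.005  0.002]
```

Almost touching, one more millimetre and then release, back straight off and look.

```bash
python3 -m creep '[{"x":0,"y":0,"z":0.002,"ax":0,"ay":0,"az":0},{"x":0,"y":0,"z":0.001,"ax":0,"ay":0,"az":0}]'; python3 -m creep '[{"x":0,"y":0,"z":0,"ax":0,"ay":0,"az":0},{"x":0,"y":0,"z":0,"ax":0,"ay":0,"az":0},{"x":0,"y":0,"z":0,"ax":0,"ay":0,"az":0},{"x":0,"y":0,"z":0,"ax":0,"ay":0,"az":0},{"x":0,"y":0,"z":0,"ax":0,"ay":0,"az":0},{"x":0,"y":0,"z":0,"ax":0,"ay":0,"az":0},{"x":0,"y":0,"z":-0.03,"ax":0,"ay":0,"az":0},{"x":0,"y":0,"z":-0.04,"ax":0,"ay":0,"az":0},{"x":0,"y":0,"z":-0.04,"ax":0,"ay":0,"az":0},{"x":0,"y":0,"z":-0.04,"ax":0,"ay":0,"az":0}]' 1; python3 -m creep '[{"x":0,"y":0.04,"z":-0.02,"ax":0,"ay":0,"az":0},{"x":0,"y":0.04,"z":0,"ax":0,"ay":0,"az":0},{"x":0,"y":0.04,"z":0,"ax":0,"ay":0,"az":0},{"x":0,"y":0,"z":0,"ax":0,"ay":0,"az":0}]'; python3 - <<'E'
from h import *
im=bot.get_image("top")[:,:,::-1];cv2.imwrite('pics/g.png',im[100:350,200:560].repeat(2,0).repeat(2,1))
for n in ("thermo","thermo_handle","thermo_lens","pan","tumbler","sauce_jar"):
    print(n,[(np.round(q["xyz"]).tolist(),round(q["score"],2)) for q in bot.place_of("top",n)[:1]])
E
```

```text
time: 22.3
position: [423.2, -367.8, 31.4]
orientation: [3.133, 0.14, 0.007]
force: [-4.1, 2.0, 7.4]
grip_width: 28.7
time: 23.3
position: [418.9, -363.8, 178.7]
orientation: [-3.134, -0.139, 0.008]
force: [0.1, -1.3, -0.6]
grip_width: 85.4
time: 23.7
position: [433.7, -489.5, 210.0]
orientation: [3.13, 0.144, 0.009]
force: [-0.1, 0.8, -0.6]
grip_width: 85.1
thermo [([460.0, -367.0, 6.0], 0.93)]
thermo_handle [([423.0, -371.0, 21.0], 0.87)]
thermo_lens [([548.0, -360.0, 30.0], 0.65)]
pan [([517.0, -7.0, 8.0], 0.7)]
tumbler [([724.0, -312.0, -5.0], 0.83)]
sauce_jar [([710.0, 311.0, 2.0], 0.78)]
```

View pics/g.png

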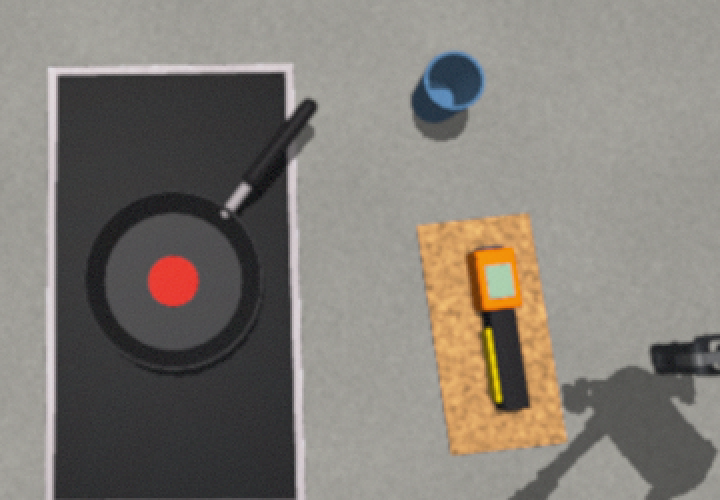

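Thermometer lies on the mat, wholly inside it (crop x 470–530, y 245–410), with the bar out and the gripper clear. The pan and tumbler have not moved.

```bash
python3 -c "
from plant import bot
print(bot.close_job())"
```

```text
the job is handed in; nothing more can be done
None
```

I finished the whole sequence and handed the job in at about 24 s on the robot clock; it reports no verdict.

- **First lay-down:** I lifted the thermometer out of the dock by its head, laid it along the cork mat and let go.
- **Measurement:** I took it again by the handle. The grip width of about 29 mm fits the bar being squeezed in, but I could not read the bar joint directly. It then looked 50° downward at the red spot from about 100 mm, with the line of sight about 2 mm off centre. It held still for about 2.5 s, and I saw no sign of it touching the pan.
- **Final lay-down:** It lies wholly on the mat. The last picture puts its origin about 5 mm from the mat's centre along and 6 mm across, with its axis within a few degrees of the mat's. The gripper is open and well clear.
- **Pan, tumbler and jar:** All three were found within about 5 mm of where they began, which is within the detector's error.

**Disagreements and gaps:**
- The detector gave the thermometer's origin at 6 mm height where 4 mm (the mat surface) is expected, within its error.
- It lost the red spot in the top view during the approach and again once the thermometer was down near it. The final aim therefore rests on the spot position measured earlier; the detected lens position agreed with the computed one to about 2 mm.

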